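# Spin the parts carousel and brake it at the wide bin

## Robot

A 6-joint arm with a two-finger parallel gripper is mounted at the origin on the work surface. World frame = base frame: x ahead of the robot, y to its left, z up, the work surface at z = 0. Lengths are in m, angles in rad, forces in N, time in s.
With the tool pointing down it reaches from about 0.225 to 0.875 m from the base axis. Payload 3.4 kg.
Tool frame: the origin (TCP) lies at the very end of the fingers, on their centre line; the grasp point (between the pads) lies 19 mm behind it; z points along the fingers, y is the direction in which the jaws open and shut (so a half turn about z gives the same grasp; the last joint's range is limited). The gripper opens to 85 mm and grips with 20 to 120 N. Pads are 22 mm wide; open, the fingers measure 114 mm over their backs; the gripper's body (76 mm by 85 mm) begins 54 mm behind the grasp point. The pads swing forward as they close: fully open they stand 13 mm farther back than shut.
Start: joints at [-1.331, 0.276, 1.505, -0, 1.361, -0.121], TCP at [0.203, -0.538, 0.231] pointing down, gripper open.
Joint ranges: [-2.89, 2.89], [-0.75, 2.08], [0.22, 2.7], [-1.18, 4.32], [0.11, 2.71], [-2.7, 2.7]. Speed limits (rad/s): [2.57, 2.57, 3.14, 3.14, 3.14, 3.14].

## Interface

Orientations are given as a unit quaternion [w, x, y, z].
In Python, from rig import manip, viewer, job gives the robot as it stands.
- The arm moves only by the shell command python3 -m crank 'ROWS' [OPENING] [FORCE]. ROWS is JSON, a list of rows, each a list of 6 numbers: the shift along the tool's x, y, z in m, then the turn, a rotation vector about the tool's x, y, z in degrees. In form: [[dx, dy, dz, rx, ry, rz], ...]. A call has 1 to 20 rows; each row is the pose to reach, as a shift and turn from the pose measured when the call began, along the tool's axes at that moment; what a row does not reach only later rows make up. A row lasts 1/8 s, in which the tool goes at most 62.5 mm and 10.7 degrees, less where a joint would pass 70% of its speed; a pose out of reach is approached as far as the arm can. A call with a gripper value outside its range is refused whole. OPENING is the opening, from 0 (shut) to 1 (fully open), set as the call begins (- or left out, the last holds). The fingers move at their own pace and stop on an object; FORCE is the grip in N (left out, the last holds). Time passes only in rows, so rows that repeat a pose let the fingers close. It gives the time, the measured TCP pose, the force and the opening at its end, in the units of the state.
- manip.get_state(): the state, without advancing time (a new reading comes with each control period).
- viewer.get_image(name): name is "scene" or "top" or "wrist"; returns a dict with "frame" (480x640x3 uint8, blue, green, red), "range_z" (480x640 float32, m along the optical axis (not along the pixel's ray), 0 where there is no reading), "intrinsics" (3x3 intrinsics, pixels), "world_from_camera" (4x4, takes a point from camera to world coordinates); the wrist camera has in their place "mount" (4x4, takes a point from camera to tool coordinates, whose origin is the TCP and whose axes are the flange's). Camera axes: x right, y up, looking along -z (the intrinsics and any distortion apply to the point x, -y, -z); pixel columns grow to the right and rows downward; lengths in m; the calibration is good to about 2 mm. A picture is of the moment at which its call begins: read the wrist's pose just before it.
- job.sign_off(): hands the job in, once; it reports no verdict.
The state is a dict: "clock": time; "qpos": joint angles; "qd": joint speeds; "effort": joint torques, N m; "position": TCP position; "ee_rot": TCP orientation; "contact_force": force on the tool from outside, world axes, zero at the start; "moment": the same for the moment, N m; "width": finger opening in m.
Only numpy, scipy, OpenCV 4.12 (cv2) and the standard library are available. Lean on these libraries where they do the work, as an engineer would, in place of code of your own. Each camera call takes 0.05 s, during which the arm holds its last target. There are 200 camera calls.

## Task

The next job needs a heatsink from the wide bin of the parts carousel: bring that bin round to the pick-up tray at the front of the base. With the fingers only, give the bin tray a flick so that it spins freely on its bearing, let it run untouched, and as the wide bin comes round brake it with a fingertip so that it stops with its middle at the pick-up tray, then take the finger away; do not walk it round by hand. Only touch and push, lift nothing, leave the carousel standing where it is and do not disturb the things around it.

Things in the scene. Friction and masses are not known exactly. Their poses are not given: they have to be found in the camera images.
- carousel: Base of the parts carousel, standing loose on rubber feet on the bench: black disc 184 mm across, 14 mm high, 2.6 kg. Origin on the axle at bench height; z up along the axle; its -x points to the pick-up tray, which roughly faces the robot. The grey bin tray turns on top: 240 mm across, its floor 25 mm above the bench, with a low lip round the rim, top 34 mm above the bench.
- hub_top (a point): Centre of the flat aluminium cap on the hub of the bin tray, 84 mm across, on the axle, 76 mm above the bench; turns with the tray. A fingertip pressed down on the cap with a few newtons, 20 to 30 mm from its centre, stops the tray within about 0.1 s.
- wide_bin (a point): Middle of the wide bin's outer edge, 125 mm from the axle, 30 mm above the bench; turns with the tray. The wide bin spans 90 degrees, the six others 45 each: white radial walls stand 45, 90, 135, 180, 225, 270 and 315 degrees round from its middle, 4 mm thick, from the hub to 118 mm from the axle, tops 60 mm above the bench. Parts in the bins reach 45 mm above the bench at most.
- pick_tray (a point): Inner edge of the pick-up tray, 125 mm from the axle, 30 mm above the bench, fixed to the base: the wide bin is in place when wide_bin lies on this point. The pick-up tray is a black trough at the front of the base, 68 mm wide, reaching from under the rim to 178 mm from the axle, walls 18 mm high.
- tray (a joint): Angle of the bin tray, rad, growing anticlockwise seen from above and counting on over full turns; 0 and every multiple of 6.283: middle of the wide bin at the pick-up tray. Starts at rest 0.9 rad or more away. It turns freely either way without end; its bearing (tray about 0.6 kg) slows it by 0.1 to 0.3 rad/s each second, so from 2 rad/s it runs about 2 turns, and it stays where it stops.
- heatsink: Bystander: loose aluminium heatsink 28 x 28 x 13 mm lying in the pick-up tray. Origin under its centre.
- flux_tub: Bystander: white tub 54 mm across, 34 mm high, left of the pick-up tray. Origin under its centre.
- ram: Bystander: memory module 133 x 31 x 5 mm lying right of the carousel, long side along its x. Origin under its centre.
- screwdriver: Bystander: black screwdriver 160 mm long lying left of the carousel along its own x. Origin about mid-length, underneath.
- ipa_bottle: Bystander: clear bottle 48 mm across, 105 mm high, behind the carousel on the right. Origin under its centre.
- mouse: Bystander: black computer mouse about 104 x 60 x 33 mm, on the left of the bench. Origin underneath.
- parts_dish: Bystander: blue open dish 110 x 85 x 28 mm, on the right of the bench. Origin under its centre.

How it is judged:
By the outcome, as a careful person would: the job done as asked, in the order asked, and still so for the second after the job is handed in, with the robot touching nothing.
It also fails if it takes over 48 s, if anything falls off the work surface, if the arm or the gripper's body presses on something with over 40 N, if the wrist force passes 120 N, or if a joint passes its speed limit or range.

## Working session

There is one attempt and no reset: what is moved stays moved. The work goes in short steps, Python scripts to look and compute and a shell command to move; the robot and the scene stay as the last step left them, time stands still between calls to the robot, and variables do not carry over. Pictures are saved under pics/ and viewed, about 8 in all and at most 12, crops included, and the job is handed in when it is done.

```bash
mkdir -p pics; cat > h.py <<'E'
import numpy as np, cv2
from rig import manip, viewer, job
def cloud(d, M=None):
    z=d["range_z"]; K=np.array(d["intrinsics"]); M=np.array(d["world_from_camera"]) if M is None else M
    v,u=np.mgrid[:480,:640]
    P=np.stack([(u-K[0,2])/K[0,0]*z,-(v-K[1,2])/K[1,1]*z,-z],-1)
    W=P@M[:3,:3].T+M[:3,3]; W[z<=0]=np.nan
    return W
E
python3 - <<'E'
from h import *
s=manip.get_state();print(s["clock"],s["position"],s["ee_rot"],s["contact_force"],s["width"])
for n in("top","scene"):
    d=viewer.get_image(n);cv2.imwrite(f"pics/{n}0.png",d["frame"]);np.savez(f"{n}0.npz",**d)
    print(n,d["intrinsics"],np.round(d["world_from_camera"],3), [k for k in d])
E
```

```text
0.0 [ 0.20283032 -0.53746761  0.2304389 ] [-9.04010818e-04  9.83776251e-01  1.79397512e-01 -5.59161562e-05] [-0.02048757  0.1553231   0.17406418] 0.08536488461430554
top [[469.74421825   0.         315.72830305]
 [  0.         469.74421825 241.92896897]
 [  0.           0.           1.        ]] [[-0.004  0.989 -0.15   0.37 ]
 [-1.    -0.004  0.004 -0.021]
 [ 0.003  0.15   0.989  1.417]
 [ 0.     0.     0.     1.   ]] ['frame', 'range_z', 'intrinsics', 'world_from_camera']
scene [[436.69373949   0.         322.52186426]
 [  0.         436.69373949 241.65195424]
 [  0.           0.           1.        ]] [[ 0.144 -0.777  0.613  1.252]
 [ 0.99   0.107 -0.096 -0.103]
 [ 0.009  0.621  0.784  0.904]
 [ 0.     0.     0.     1.   ]] ['frame', 'range_z', 'intrinsics', 'world_from_camera']
```

View pics/top0.png

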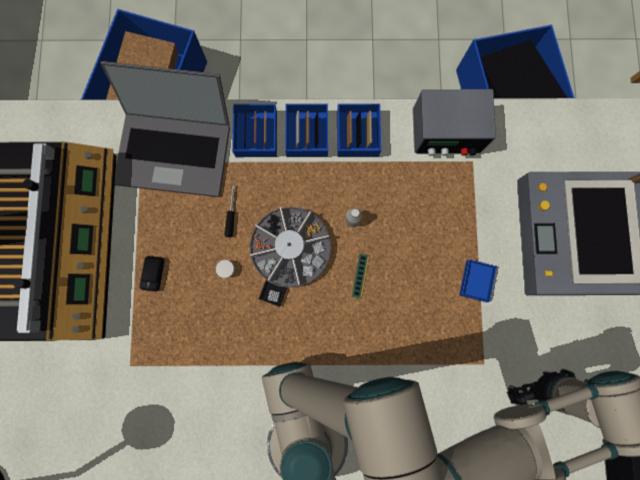

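```bash
cat >> h.py <<'E'
def hub(W,c0):
    m=(abs(W[...,2]-0.076)<0.008)&(np.hypot(W[...,0]-c0[0],W[...,1]-c0[1])<0.08)
    p=W[m]; (c,r)=cv2.minEnclosingCircle(p[:,:2].astype(np.float32)); return p[:,:2].mean(0),np.array(c),r,m.sum(),p[:,2].mean()
E
python3 - <<'E'
from h import *
for n in("top","scene"):
    d=dict(np.load(f"{n}0.npz"));W=cloud(d)
    print(n,W[245,289],hub(W,W[245,289] if n=="top" else c))
    if n=="top": c=hub(W,W[245,289])[0]
    X,Y,Z=W[...,0]-c[0],W[...,1]-c[1],W[...,2]
    r=np.hypot(X,Y);a=np.degrees(np.arctan2(Y,X))
    m=(r>.06)&(r<.115)&(Z>.05)&(Z<.068)
    h=np.histogram(a[m],np.arange(-180,181,5))[0]
    print([(int(x),int(k)) for x,k in zip(np.arange(-180,180,5),h) if k])
    # tall items in the bench; pick tray by dark
    f=d["frame"];g=f.max(-1)
    m=(r>.13)&(r<.176)&(g<50)&(Z>-0.005)&(Z<.03)
    print("tray",np.median(a[m]),m.sum(),np.percentile(a[m],[5,25,75,95]))
f=cv2.imread("pics/top0.png")[190:330,190:400];cv2.imwrite("pics/c0.png",cv2.resize(f,None,fx=3.8,fy=3.8,interpolation=2))
E
```

```text
top [nan nan nan] (array([nan, nan]), array([0., 0.]), 0.0, np.int64(0), np.float64(nan))
[]h.py:11: RuntimeWarning: Mean of empty slice.
  p=W[m]; (c,r)=cv2.minEnclosingCircle(p[:,:2].astype(np.float32)); return p[:,:2].mean(0),np.array(c),r,m.sum(),p[:,2].mean()
  ret = um.true_divide(
  ret = ret.dtype.type(ret / rcount)
  return _methods._mean(a, axis=axis, dtype=dtype,
Traceback (most recent call last):
IndexError: index -1 is out of bounds for axis 0 with size 0
```

View pics/scene0.png

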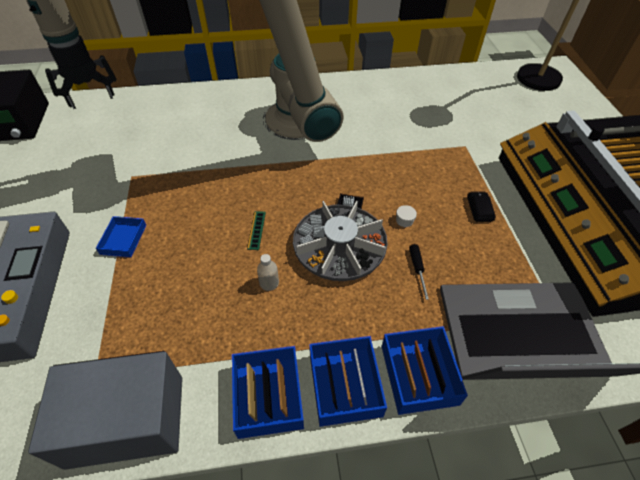

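```bash
cat >> h.py <<'E'
def rectify(d,c,z,half=0.2,n=600,M=None):
    """top-down picture on plane z: x up, y left, centred c"""
    M=np.array(d["world_from_camera"]) if M is None else M; K=np.array(d["intrinsics"])
    j,i=np.meshgrid(np.arange(n),np.arange(n)); s=2*half/n
    W=np.stack([c[0]+half-i*s,c[1]+half-j*s,np.full_like(i,0)+z+0.*i],-1)
    P=(W-M[:3,3])@M[:3,:3]
    u=K[0,0]*P[...,0]/-P[...,2]+K[0,2]; v=-K[1,1]*P[...,1]/-P[...,2]+K[1,2]
    return cv2.remap(d["frame"],u.astype(np.float32),v.astype(np.float32),cv2.INTER_CUBIC)
def ray(d,u,v,z,M=None):
    M=np.array(d["world_from_camera"]) if M is None else M; K=np.array(d["intrinsics"])
    r=M[:3,:3]@[(u-K[0,2])/K[0,0],-(v-K[1,2])/K[1,1],-1]; o=M[:3,3]
    return o+r*(z-o[2])/r[2]
E
python3 - <<'E'
from h import *
d=dict(np.load("top0.npz"));e=dict(np.load("scene0.npz"))
c0=ray(d,289,244.5,.076);print(c0,ray(e,340.5,229,.076))
for n,q in(("top",d),("scene",e)):
    W=cloud(q);print(n,"valid",np.isfinite(W[...,0]).mean())
    X,Y,Z=W[...,0]-c0[0],W[...,1]-c0[1],W[...,2]
    r=np.hypot(X,Y);m=(r<.06)&(abs(Z-.076)<.01);p=W[m]
    if len(p): print(m.sum(),p.mean(0),cv2.minEnclosingCircle(p[:,:2].astype(np.float32)))
A=rectify(d,c0,.06);B=rectify(e,c0,.06)
cv2.imwrite("pics/c0.png",cv2.resize(np.hstack([A,B]),(800,400),interpolation=cv2.INTER_AREA))
E
```

```text
[0.56578223 0.05015893 0.076     ] [0.57047341 0.04892819 0.076     ]
top valid 0.99611328125
648 [0.56765866 0.05108149 0.07636762] ((0.5679395198822021, 0.05143518000841141), 0.0419456884264946)
scene valid 0.9958951822916666
720 [0.57012985 0.04870675 0.07594395] ((0.5685989856719971, 0.05069519206881523), 0.04370315000414848)
```

View pics/c0.png

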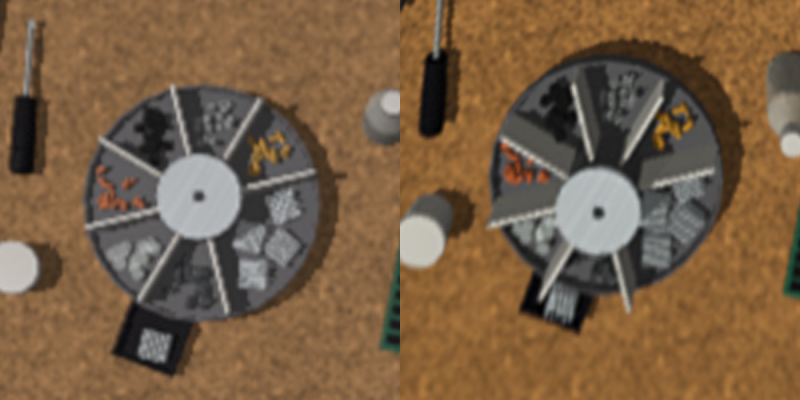

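```bash
cat >> h.py <<'E'
from scipy.optimize import minimize_scalar
C=np.array([.568,.051])
def walls(d,c,M=None,zl=.053,zh=.067):
    W=cloud(d,M); X,Y,Z=W[...,0]-c[0],W[...,1]-c[1],W[...,2]; r=np.hypot(X,Y)
    m=(r>.058)&(r<.114)&(Z>zl)&(Z<zh)&(d["frame"].max(-1)>110)
    return np.arctan2(Y,X)[m],r[m]
def wide(d,c,M=None,guess=None):
    """world angle (deg) of wide bin middle, by wall tops"""
    a,r=walls(d,c,M)
    off=np.radians(np.arange(45,316,45)); t=np.radians(np.arange(0,360,.25))
    H=np.histogram(np.mod(a,2*np.pi),np.r_[t,2*np.pi],weights=r)[0]
    k=np.exp(-.5*(np.arange(-20,21)/6)**2); H=np.convolve(np.r_[H[-20:],H,H[:20]],k,'valid')
    S=sum(np.roll(H,-int(180*j)) for j in range(1,8))-H
    if guess is not None: S=np.where(abs((np.degrees(t)-guess+180)%360-180)<20,S,-1e9)
    i=S.argmax(); return (i*.25+.125+180)%360-180, S[i]/S.max(), len(a)
E
python3 - <<'E'
from h import *
for n in("top","scene"):
    d=dict(np.load(f"{n}0.npz"))
    W=cloud(d);b=W[...,2]; X,Y,Z=W[...,0],W[...,1],W[...,2]
    m=(np.hypot(X-C[0],Y-C[1])<.06)&(abs(Z-.076)<.006);p=W[m][:,:2];x=np.ones((len(p),3));
    cc=(p.max(0)+p.min(0))/2
    rr=(np.hypot(X-C[0],Y-C[1])); m2=(rr<.135)&(Z>.02)&(Z<.045);q=W[m2][:,:2];
    c2,r2=cv2.minEnclosingCircle(q.astype(np.float32))
    print(n,"hub",cc,"rim",c2,r2,"wide",wide(d,C),wide(d,cc))
    a=np.degrees(np.arctan2(Y-C[1],X-C[0]))
    m=(rr>.13)&(rr<.19)&(a>135)&(a<190)&(d["frame"].max(-1)<70)&(Z>.004)
    t=W[m]; box=cv2.minAreaRect(t[:,:2].astype(np.float32)); print("tray",m.sum(),box, np.degrees(np.arctan2(box[0][1]-cc[1],box[0][0]-cc[0])),np.percentile(t[:,2],[5,50,95]))
    for k in range(3):  # edges across
        pass
E
```

```text
top hub [0.56748066 0.05027125] rim (0.565832793712616, 0.05293220654129982) 0.12368267774581909 wide (np.float64(-121.125), np.float64(1.0), 206) (np.float64(-121.125), np.float64(1.0), 208)
tray 246 ((0.4246504604816437, 0.10271855443716049), (0.06805450469255447, 0.05048539862036705), 70.66163635253906) 159.8367442605653 [0.00507733 0.01009413 0.0199681 ]
scene hub [0.56858969 0.0494903 ] rim (0.5640631318092346, 0.054394789040088654) 0.12812581658363342 wide (np.float64(-121.375), np.float64(1.0), 276) (np.float64(-121.125), np.float64(1.0), 274)
tray 151 ((0.42313525080680847, 0.10395637899637222), (0.06795406341552734, 0.048146989196538925), 68.49757385253906) 159.47135608300502 [0.00642624 0.01178999 0.01995964]
```

```bash
python3 -m crank '[[0.02,-0.013,0,0,0,0],[0.07,-0.044,0,0,0,0],[0.12,-0.076,0,0,0,0],[0.17,-0.108,0,0,0,0],[0.22,-0.139,0,0,0,0],[0.27,-0.171,0.02,0,0,0],[0.32,-0.202,0.04,0,0,0],[0.37,-0.234,0.06,0,0,0],[0.42,-0.266,0.08,0,0,0],[0.47,-0.297,0.1,0,0,0],[0.505,-0.319,0.12,0,0,0],[0.515,-0.326,0.13,0,0,0],[0.515,-0.326,0.13,0,0,0]]' 0
python3 - <<'E'
from h import *
s=manip.get_state();d=viewer.get_image("wrist");cv2.imwrite("pics/w1.png",d["frame"])
from scipy.spatial.transform import Rotation as R
q=s["ee_rot"];T=np.eye(4);T[:3,:3]=R.from_quat(np.r_[q[1:],q[0]]).as_matrix();T[:3,3]=s["position"]
M=T@np.array(d["mount"]);np.savez("w1.npz",M=M,**d);print(s["position"],s["contact_force"],s["clock"])
print(np.round(T[:3,:3],3)); print(wide(d,[.568,.05],M,-121))
d=viewer.get_image("scene");print(wide(d,[.568,.05]));d2=viewer.get_image("top");print(wide(d2,[.568,.05]))
cv2.imwrite("pics/s1.png",np.hstack([cv2.resize(rectify(d,[.568,.05],.06),(400,400)),cv2.resize(rectify(d2,[.568,.05],.06),(400,400))]))
E
```

```text
clock: 1.72
position: [0.5684, -0.0494, 0.1004]
ee_rot: [-0.001, 0.984, 0.18, -0.001]
contact_force: [-0.8, -0.3, 0.8]
width: -0.0003
[ 0.56838232 -0.04943103  0.10039262] [-0.80232716 -0.29496729  0.75965759] 1.725
[[ 0.935  0.355 -0.003]
 [ 0.355 -0.935  0.002]
 [-0.002 -0.003 -1.   ]]
(np.float64(-121.375), np.float64(1.0), 4526)
(np.float64(-121.125), np.float64(1.0), 293)
(np.float64(-120.875), np.float64(1.0), 119)
```

View pics/w1.png

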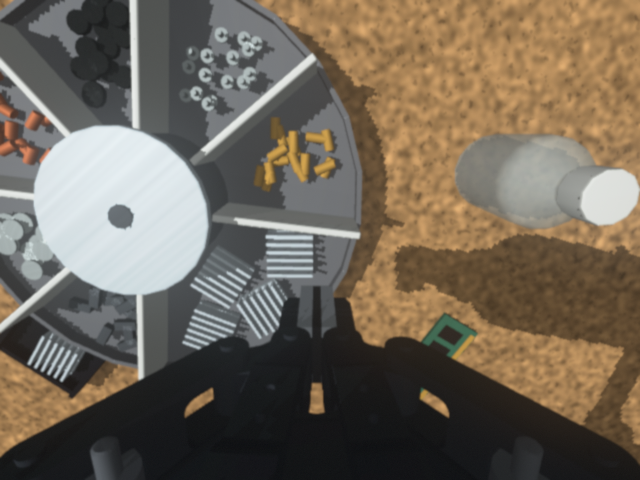

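View pics/s1.png

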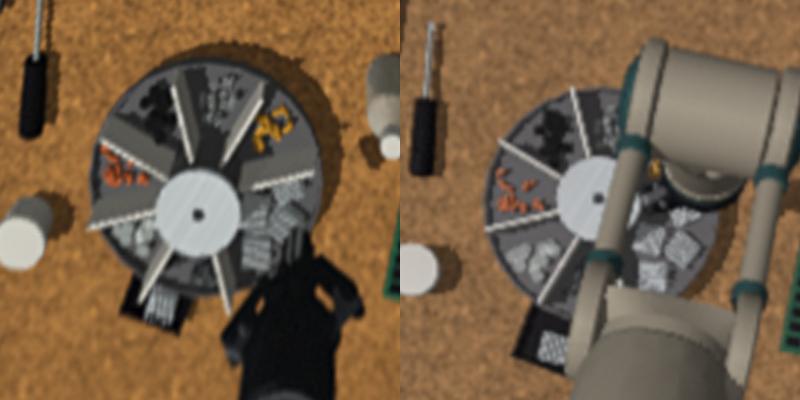

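```bash
python3 - <<'E'
from h import *
d=dict(np.load("w1.npz"));M=d["M"];W=cloud(d,M);X,Y,Z=W[...,0],W[...,1],W[...,2]
m=(np.hypot(X-C[0],Y-C[1])<.06)&(abs(Z-.076)<.005);p=W[m]
c,r=cv2.minEnclosingCircle(p[:,:2].astype(np.float32));print("hub",c,r,p[:,2].mean(),(p.max(0)+p.min(0))/2)
rr=np.hypot(X-c[0],Y-c[1]);a=np.degrees(np.arctan2(Y-c[1],X-c[0]))
m=(rr>.122)&(rr<.19)&(a>135)&(a<190)&(d["frame"].max(-1)<80)&(Z>.004)&(Z<.03)
t=W[m];b=cv2.minAreaRect(t[:,:2].astype(np.float32));print(m.sum(),b)
# side walls of the trough: bounds of angular-transverse coordinate for candidate axis
for A in np.arange(156,165,1.):
    n=np.array([-np.sin(np.radians(A)),np.cos(np.radians(A))]);s=(t[:,:2]-c)@n
    print(A,np.round(np.percentile(s,[0.5,2,98,99.5])*1e3,1))
print(wide(d,c,M))
E
```

```text
hub (0.5671463012695312, 0.050093356519937515) 0.04258977621793747 0.07580210971322307 [0.56702461 0.04950536 0.07513391]
2533 ((0.42102667689323425, 0.1043466180562973), (0.06874474138021469, 0.04649610072374344), 71.8960952758789)
156.0 [-22.7 -21.3  42.7  43.5]
157.0 [-25.5 -24.   40.   40.6]
158.0 [-28.3 -26.8  37.4  37.8]
159.0 [-31.1 -29.6  34.7  35. ]
160.0 [-33.9 -32.4  32.   32.4]
161.0 [-36.7 -35.2  29.3  29.9]
162.0 [-39.5 -38.1  26.7  27.4]
163.0 [-42.3 -41.   24.   24.9]
164.0 [-45.1 -43.9  21.4  22.4]
(np.float64(-121.375), np.float64(1.0), 4526)
```

```bash
cat >> h.py <<'E'
from scipy.spatial.transform import Rotation as R
import json,os
CW=np.array([.5671,.050]); CS=np.array([.568,.050]); PICK=159.9
def look(cam="wrist"):
    s=manip.get_state(); d=viewer.get_image(cam); M=None; c=CS
    if cam=="wrist":
        q=s["ee_rot"];T=np.eye(4);T[:3,:3]=R.from_quat(np.r_[q[1:],q[0]]).as_matrix();T[:3,3]=s["position"];M=T@np.array(d["mount"]);c=CW
    w,_,n=wide(d,c,M); t=s["clock"]; go=(PICK-w)%360
    print(cam,"t %.3f wide %.2f togo %.1f deg n %d"%(t,w,go,n)); return t,np.radians(w),n,d
E
python3 -m crank '[[0,0,0.025,0,0,0],[0,0,0.049,0,0,0],[0,0,0.049,0,0,0],[0.006,0,0.049,0,0,0],[0.017,0,0.049,0,0,0],[0.033,0,0.049,0,0,0],[0.053,0,0.049,0,0,0],[0.058,0,0.03,0,0,0],[0.058,0,-0.005,0,0,0]]' 0
python3 - <<'E'
from h import *
L=[look("wrist"),look("scene"),look("wrist"),look("wrist")]
print(np.polyfit([l[0] for l in L],np.unwrap([l[1] for l in L]),1)); s=manip.get_state();print(s["position"],s["contact_force"])
E
```

```text
clock: 3.0
position: [0.6241, -0.0301, 0.1064]
ee_rot: [-0.001, 0.984, 0.179, -0.001]
contact_force: [-0.2, 0.4, -0.0]
width: 0.0001
wrist t 3.000 wide -157.38 togo 317.3 deg n 3107
scene t 3.050 wide -152.12 togo 312.0 deg n 197
wrist t 3.100 wide -56.88 togo 216.8 deg n 2759
wrist t 3.150 wide -96.88 togo 256.8 deg n 2662
[  9.66039741 -31.72703148]
[ 0.62467592 -0.03066644  0.10777859] [ 0.06836998 -0.29919359  0.40580843]
```

```bash
cat >> h.py <<'E'
def track(g,cams,t0=None,w=None):
    "g: guess deg at the time of first look; w deg/s"
    L=[]
    for c in cams:
        s=manip.get_state(); d=viewer.get_image(c); M=None; cc=CS; t=s["clock"]
        if t0 is None: t0=t
        if c=="wrist":
            q=s["ee_rot"];T=np.eye(4);T[:3,:3]=R.from_quat(np.r_[q[1:],q[0]]).as_matrix();T[:3,3]=s["position"];M=T@np.array(d["mount"]);cc=CW
        a,sc,n=wide(d,cc,M,g+w*(t-t0)); L.append((t,a,n)); print(c,"t %.3f wide %.2f n %d sc %.2f togo %.1f"%(t,a,n,sc,(PICK-a)%360))
    p=np.polyfit([l[0] for l in L],np.unwrap([l[1] for l in L],period=360),1) if len(L)>1 else [0]; print("speed rad/s",np.radians(p[0])); return L,p
E
python3 -m crank '[[-0.008,-0.020,0.0,0,0,0],[-0.018,-0.048,0.01,0,0,0],[-0.025,-0.071,0.02,0,0,0],[-0.025,-0.071,0.0245,0,0,0]]' 0
python3 - <<'E'
from h import *
t=manip.get_state()["clock"]
L,p=track(-51.9+104*(t-3.15),["wrist","scene","wrist","scene"],t,102)
s=manip.get_state();print(s["clock"],s["position"],s["contact_force"])
E
```

```text
clock: 3.7
position: [0.573, 0.0291, 0.0818]
ee_rot: [-0.001, 0.984, 0.18, -0.001]
contact_force: [0.7, 0.3, -0.1]
width: -0.0002
wrist t 3.700 wide 3.12 n 5118 sc 1.00 togo 156.8
scene t 3.750 wide 7.88 n 223 sc 1.00 togo 152.0
wrist t 3.800 wide 12.88 n 4770 sc 1.00 togo 147.0
scene t 3.850 wide 17.62 n 189 sc 1.00 togo 142.3
speed rad/s 1.6929693744344876
3.9 [0.57690788 0.02665728 0.08319434] [-0.22701523 -0.73930277  0.2551209 ]
```

```bash
python3 -m crank '[[0,0,-0.010,0,0,0]]'; python3 - <<'E'
from h import *
t=manip.get_state()["clock"]; track(17.6+96*(t-3.85),["scene"],t,96); s=manip.get_state();print(s["clock"],s["position"])
E
python3 -m crank '[[0,0,0.010,0,0,0]]'; python3 - <<'E'
from h import *
s=manip.get_state();print(s["clock"],s["position"],s["contact_force"])
t=s["clock"]; L,p=track(17.6+95*(t-3.85),["scene"],t,95); s=manip.get_state();print(s["clock"],s["position"],s["contact_force"])
L,p=track(17.6+95*(t-3.85),["wrist"],t,95); s=manip.get_state();print(s["clock"],s["position"],s["contact_force"])
E
```

```text
clock: 4.03
position: [0.577, 0.0261, 0.0931]
ee_rot: [-0.0, 0.984, 0.179, 0.001]
contact_force: [-0.1, -0.1, 0.3]
width: 0.0001
scene t 4.025 wide 34.12 n 233 sc 1.00 togo 125.8
speed rad/s 0.0
4.075 [0.57842988 0.02602821 0.09503956]
clock: 4.2
position: [0.5801, 0.0255, 0.0863]
ee_rot: [0.001, 0.984, 0.178, 0.005]
contact_force: [-0.0, -0.5, -0.3]
width: -0.0
4.2 [0.58009561 0.02552567 0.08627779] [-0.00583542 -0.53914283 -0.2637603 ]
scene t 4.200 wide 50.12 n 189 sc 1.00 togo 109.8
speed rad/s 0.0
4.25 [0.57870339 0.02558092 0.0843557 ] [ 0.10954858 -0.08749184 -1.01408389]
wrist t 4.250 wide 54.88 n 4841 sc 1.00 togo 105.0
speed rad/s 0.0
4.3 [0.57800771 0.02571934 0.08419803] [-1.18820482  0.46278731  0.43896102]
```

```bash
python3 -m crank '[[0,0,0.0045,0,0,0]]'; python3 - <<'E'
from h import *
t=manip.get_state()["clock"]; L,p=track(54.9+92*(t-4.25),["scene","wrist","scene","wrist"],t,91); s=manip.get_state();print(s["clock"],s["position"],s["contact_force"])
T=[3,3.05,3.1,3.15,3.7,3.75,3.8,3.85,4.025,4.2,4.25]+[l[0] for l in L];A=[-67.38,-62.12,-56.88,-51.88,3.12,7.88,12.88,17.62,34.12,50.12,54.88]+[l[1] for l in L]
T=np.array(T);A=np.array(A);q=np.polyfit(T-4,A,2);print(np.radians(q),np.round(np.polyval(q,T-4)-A,1))
t0=s["clock"]
for t in np.arange(t0,6.6,.05): print("%.2f %.1f"%(t,PICK-np.polyval(q,t-4)),end="; ")
E
```

```text
clock: 4.42
position: [0.5781, 0.0256, 0.0795]
ee_rot: [0.0, 0.984, 0.178, 0.002]
contact_force: [-0.2, -0.2, 0.1]
width: 0.0001
scene t 4.425 wide 70.62 n 214 sc 1.00 togo 89.3
wrist t 4.475 wide 75.12 n 5409 sc 1.00 togo 84.8
scene t 4.525 wide 79.38 n 237 sc 1.00 togo 80.5
wrist t 4.575 wide 83.88 n 5442 sc 1.00 togo 76.0
speed rad/s 1.5358897417550061
4.625 [0.57780607 0.02575218 0.07935623] [-0.27817938  0.1350384  -0.41099856]
[-0.09382476  1.63570016  0.55400374] [ 0.  -0.  -0.1  0.1  0.   0.1 -0.1 -0.1 -0.   0.2 -0.  -0.  -0.1  0.1
 -0. ]
4.62 71.7; 4.67 67.3; 4.72 63.0; 4.77 58.8; 4.82 54.5; 4.87 50.3; 4.92 46.1; 4.97 41.9; 5.02 37.7; 5.07 33.6; 5.12 29.5; 5.17 25.5; 5.22 21.4; 5.27 17.4; 5.32 13.4; 5.37 9.5; 5.42 5.5; 5.47 1.6; 5.52 -2.3; 5.57 -6.1; 5.62 -9.9; 5.67 -13.7; 5.72 -17.5; 5.77 -21.3; 5.82 -25.0; 5.87 -28.7; 5.92 -32.3; 5.97 -36.0; 6.02 -39.6; 6.07 -43.2; 6.12 -46.7; 6.17 -50.2; 6.22 -53.8; 6.27 -57.2; 6.32 -60.7; 6.37 -64.1; 6.42 -67.5; 6.47 -70.9; 6.52 -74.2; 6.57 -77.5;
```

```bash
python3 -m crank '[[0,0,0,0,0,0]]'; python3 - <<'E'
from h import *
t=manip.get_state()["clock"]; L,p=track(159.9-61,["scene","wrist"]*4+["wrist"]*2,t,84); s=manip.get_state();print(s["clock"],s["position"],s["contact_force"])
T=[3,3.05,3.1,3.15,3.7,3.75,3.8,3.85,4.025,4.2,4.25,4.425,4.475,4.525,4.575]+[l[0] for l in L];A=[-67.38,-62.12,-56.88,-51.88,3.12,7.88,12.88,17.62,34.12,50.12,54.88,70.62,75.12,79.38,83.88]+[l[1] for l in L]
T=np.array(T);A=np.array(A);q=np.polyfit(T-4,A,2);print(np.radians(q),np.round(np.polyval(q,T-4)-A,1))
for t in np.arange(s["clock"],5.6,.025): print("%.3f %.1f"%(t,PICK-np.polyval(q,t-4)),end="; ")
E
```

```text
clock: 4.75
position: [0.5779, 0.0258, 0.0794]
ee_rot: [0.0, 0.984, 0.178, 0.002]
contact_force: [-0.7, -0.9, -0.1]
width: -0.0001
scene t 4.750 wide 98.88 n 190 sc 1.00 togo 61.0
wrist t 4.800 wide 103.12 n 5070 sc 1.00 togo 56.8
scene t 4.850 wide 107.38 n 174 sc 1.00 togo 52.5
wrist t 4.900 wide 111.88 n 4521 sc 1.00 togo 48.0
scene t 4.950 wide 115.88 n 216 sc 1.00 togo 44.0
wrist t 5.000 wide 120.12 n 5226 sc 1.00 togo 39.8
scene t 5.050 wide 124.38 n 234 sc 1.00 togo 35.5
wrist t 5.100 wide 128.38 n 5358 sc 1.00 togo 31.5
wrist t 5.150 wide 132.62 n 5309 sc 1.00 togo 27.3
wrist t 5.200 wide 136.62 n 5634 sc 1.00 togo 23.3
speed rad/s 1.4660765716752375
5.25 [0.577822   0.02579435 0.07941783] [-0.04107911  0.01841648 -0.34150407]
[-0.0925109   1.63590439  0.55337873] [ 0.1 -0.  -0.1  0.1 -0.   0.1 -0.1 -0.1 -0.1  0.1 -0.1 -0.  -0.1  0.1
 -0.   0.1  0.2  0.2 -0.1  0.1  0.  -0.1  0.  -0.1 -0.1]
5.250 19.3; 5.275 17.3; 5.300 15.3; 5.325 13.3; 5.350 11.3; 5.375 9.3; 5.400 7.4; 5.425 5.4; 5.450 3.4; 5.475 1.5; 5.500 -0.5; 5.525 -2.4; 5.550 -4.4; 5.575 -6.3;
```

```bash
python3 - <<'E'
from h import *
t=manip.get_state()["clock"]; L,p=track(159.9-19.3,["wrist"]*2,t,80); s=manip.get_state();print(s["clock"],s["position"])
E
python3 -m crank '[[0,0,0.007,0,0,0]]'
```

```text
wrist t 5.250 wide 140.62 n 5571 sc 1.00 togo 19.3
wrist t 5.300 wide 144.62 n 5574 sc 1.00 togo 15.3
speed rad/s 1.3962634015954414
5.35 [0.57781504 0.02572832 0.07938565]
clock: 5.48
position: [0.5799, 0.0261, 0.0757]
ee_rot: [0.0, 0.984, 0.178, 0.004]
contact_force: [-8.4, 2.5, 46.0]
width: 0.0001
```

```bash
python3 - <<'E'
from h import *
t=manip.get_state()["clock"]; L,p=track(157,["wrist"]*2,t,0); s=manip.get_state();print(s["clock"],s["position"],s["contact_force"])
E
```

```text
wrist t 5.475 wide 156.62 n 6162 sc 1.00 togo 3.3
wrist t 5.525 wide 157.62 n 6084 sc 1.00 togo 2.3
speed rad/s 0.3490658503988556
5.575 [0.58032684 0.026203   0.07594023] [-1.61563127  1.84658329 19.23097618]
```

```bash
python3 - <<'E'
from h import *
t=manip.get_state()["clock"]; L,p=track(157,["wrist","wrist"],t,0); s=manip.get_state();print(s["clock"],s["position"],s["contact_force"])
E
python3 -m crank '[[0,0,-0.01,0,0,0],[0,0,-0.04,0,0,0],[0,0,-0.09,0,0,0],[0,0,-0.14,0,0,0],[0,0,-0.15,0,0,0],[0,0,-0.15,0,0,0]]'
python3 - <<'E'
from h import *
t=manip.get_state()["clock"]; L,p=track(157,["wrist","scene","wrist","scene"],t,0)
d=viewer.get_image("scene");e=viewer.get_image("wrist")
cv2.imwrite("pics/f.png",np.hstack([cv2.resize(rectify(d,CS,.06),(400,400)),cv2.resize(e["frame"],(400,400))]))
s=manip.get_state();q=s["ee_rot"];T=np.eye(4);T[:3,:3]=R.from_quat(np.r_[q[1:],q[0]]).as_matrix();T[:3,3]=s["position"];M=T@np.array(e["mount"]);W=cloud(e,M);X,Y,Z=np.moveaxis(W,-1,0)
p=W[(np.hypot(X-C[0],Y-C[1])<.06)&(abs(Z-.076)<.006)];c,r=cv2.minEnclosingCircle(p[:,:2].astype(np.float32));print("hub",c,r)
rr=np.hypot(X-c[0],Y-c[1]);a=np.degrees(np.arctan2(Y-c[1],X-c[0]))
t=W[(rr>.122)&(rr<.19)&(a>135)&(a<190)&(e["frame"].max(-1)<80)&(Z>.004)&(Z<.03)];b=cv2.minAreaRect(t[:,:2].astype(np.float32));print(len(t),b,np.degrees(np.arctan2(b[0][1]-c[1],b[0][0]-c[0])));print(s["position"],s["clock"],wide(e,c,M))
E
```

```text
wrist t 5.575 wide 157.38 n 6107 sc 1.00 togo 2.5
wrist t 5.625 wide 157.12 n 6122 sc 1.00 togo 2.8
speed rad/s -0.08726646259971801
5.675 [0.58030647 0.0261446  0.0759155 ] [-2.02021129  1.62943777 18.52405636]
clock: 6.42
position: [0.5787, 0.026, 0.226]
ee_rot: [0.001, 0.984, 0.178, 0.005]
contact_force: [0.0, -0.0, -1.0]
width: -0.0004
wrist t 6.425 wide 150.12 n 2138 sc 1.00 togo 9.8
scene t 6.475 wide 149.88 n 298 sc 1.00 togo 10.0
wrist t 6.525 wide 149.62 n 2188 sc 1.00 togo 10.3
scene t 6.575 wide 149.12 n 300 sc 1.00 togo 10.8
speed rad/s -0.11344640137963669
hub (0.5675806403160095, 0.05004875361919403) 0.04213406518101692
1574 ((0.42526811361312866, 0.10317299515008926), (0.06693702936172485, 0.051249776035547256), 68.94209289550781) 159.52975881622964
[0.57803579 0.02608787 0.22430787] 6.725 (np.float64(148.625), np.float64(1.0), 2198)
```

View pics/f.png

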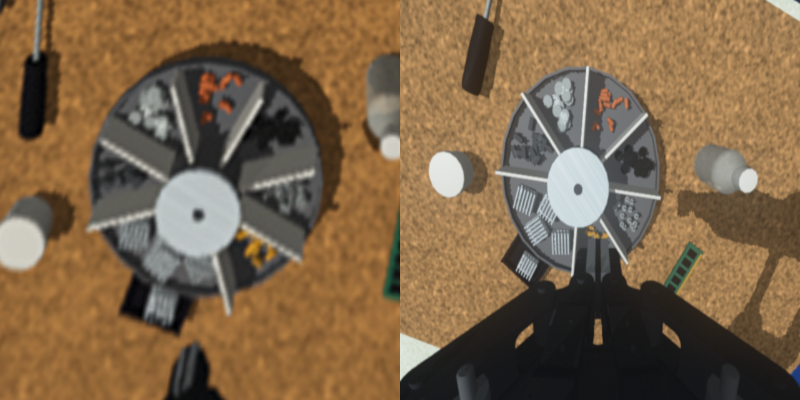

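```bash
python3 -m crank '[[-0.012,0.023,0.02,0,0,0],[-0.024,0.046,0.06,0,0,0],[-0.036,0.069,0.1,0,0,0],[-0.036,0.069,0.124,0,0,0],[-0.036,0.069,0.124,0,0,0]]'
python3 - <<'E'
from h import *
t=manip.get_state()["clock"]; L,p=track(147,["wrist","scene","wrist"],t,0); s=manip.get_state();print(s["clock"],s["position"],s["ee_rot"],s["contact_force"])
E
```

```text
clock: 7.35
position: [0.5675, -0.051, 0.0976]
ee_rot: [-0.001, 0.984, 0.178, 0.001]
contact_force: [0.3, 0.9, -0.3]
width: 0.0001
wrist t 7.350 wide 146.62 n 4430 sc 1.00 togo 13.3
scene t 7.400 wide 146.62 n 287 sc 1.00 togo 13.3
wrist t 7.450 wide 146.62 n 4358 sc 1.00 togo 13.3
speed rad/s 5.757032951904741e-16
7.5 [ 0.57039625 -0.05096925  0.10112223] [5.12742097e-04 9.83919469e-01 1.78552806e-01 4.59465404e-03] [-0.20432922 -0.41971221  0.39859346]
```

```bash
python3 -m crank '[[0,0,0.025,0,0,0],[0,0,0.049,0,0,0],[0,0,0.049,0,0,0],[0.005,0,0.049,0,0,0],[0.015,0,0.049,0,0,0],[0.029,0,0.049,0,0,0],[0.047,0,0.049,0,0,0],[0.052,0,0.02,0,0,0],[0.052,0,-0.01,0,0,0]]' 0
python3 - <<'E'
from h import *
t=manip.get_state()["clock"]; L,p=track(-160.4,["wrist","scene","wrist","scene"],t,95); s=manip.get_state();print(s["clock"],s["position"],s["contact_force"])
import json;json.dump([l[:2] for l in L],open("L.json","w"))
E
```

```text
clock: 8.62
position: [0.6205, -0.0321, 0.1122]
ee_rot: [0.0, 0.984, 0.179, 0.005]
contact_force: [0.3, 0.3, -0.6]
width: 0.0001
wrist t 8.625 wide -161.62 n 3287 sc 1.00 togo 321.5
scene t 8.675 wide -156.62 n 250 sc 1.00 togo 316.5
wrist t 8.725 wide -151.88 n 3866 sc 1.00 togo 311.8
scene t 8.775 wide -147.12 n 251 sc 1.00 togo 307.0
speed rad/s 1.6842427281744519
8.825 [ 0.61992932 -0.03244719  0.11211754] [-0.36597092  0.80427951 -0.27898903]
```

```bash
python3 -m crank '[[-0.009,-0.020,0,0,0,0],[-0.022,-0.050,0.005,0,0,0],[-0.035,-0.080,0.013,0,0,0],[-0.044,-0.103,0.022,0,0,0],[-0.044,-0.103,0.028,0,0,0],[-0.044,-0.103,0.028,0,0,0]]' 0
cat >> h.py <<'E'
def upd(cams,te):
    L=json.load(open("L.json")); t=manip.get_state()["clock"]; T,A=np.array(L).T; A=np.unwrap(A,period=360)
    q=np.polyfit(T,A,2) if len(L)>9 else np.r_[np.degrees(-.0935),np.polyfit(T,A-np.degrees(-.0935)*T**2,1)]
    g=np.polyval(q,t); w=2*q[0]*t+q[1]
    N,_=track(g,cams,t,w); L+=[l[:2] for l in N]; json.dump(L,open("L.json","w"))
    T,A=np.array(L).T; A=np.unwrap(A,period=360); x=T-T[0]; q=np.polyfit(x,A,2)
    print(np.radians(q),np.round(np.polyval(q,x)-A,1)[-12:]); s=manip.get_state(); print(s["clock"],s["position"],s["contact_force"])
    tt=np.arange(s["clock"],te,.025); y=np.polyval(q,tt-T[0]); go=PICK+360*np.round((A[-1]-PICK)/360+.5)-y
    go=go-360*np.floor(go[0]/360); k=(go>-10)&(go<25); print("; ".join("%.3f %.1f"%z for z in zip(tt[k],go[k])))
E
python3 - <<'E'
from h import *
upd(["wrist","scene"]*3,14)
E
```

```text
clock: 9.57
position: [0.5424, 0.0486, 0.0826]
ee_rot: [0.001, 0.984, 0.179, 0.005]
contact_force: [-0.5, -0.5, -0.6]
width: -0.0002
wrist t 9.575 wide -73.88 n 6154 sc 1.00 togo 233.8
scene t 9.625 wide -69.62 n 209 sc 1.00 togo 229.5
wrist t 9.675 wide -65.12 n 5875 sc 1.00 togo 225.0
scene t 9.725 wide -61.12 n 207 sc 1.00 togo 221.0
wrist t 9.775 wide -56.62 n 5754 sc 1.00 togo 216.5
scene t 9.825 wide -52.62 n 197 sc 1.00 togo 212.5
speed rad/s 1.488516519200912
[-0.10087349  1.70714727 -2.82037114] [ 0.  -0.1  0.   0.1 -0.   0.1 -0.1  0.1 -0.1  0.1]
9.875 [0.54346297 0.04803132 0.08347216] [-0.04496839 -0.80017493 -0.66093531]
12.600 24.0; 12.625 22.7; 12.650 21.4; 12.675 20.2; 12.700 18.9; 12.725 17.6; 12.750 16.4; 12.775 15.1; 12.800 13.9; 12.825 12.6; 12.850 11.4; 12.875 10.2; 12.900 9.0; 12.925 7.8; 12.950 6.6; 12.975 5.4; 13.000 4.2; 13.025 3.0; 13.050 1.8; 13.075 0.7; 13.100 -0.5; 13.125 -1.6; 13.150 -2.8; 13.175 -3.9; 13.200 -5.0; 13.225 -6.1; 13.250 -7.3; 13.275 -8.4; 13.300 -9.5
```

```bash
python3 -m crank '[[0,0,0.004,0,0,0],[0,0,0.004,0,0,0],[0,0,0.004,0,0,0],[0,0,0.004,0,0,0],[0,0,0.004,0,0,0],[0,0,0.004,0,0,0],[0,0,0.004,0,0,0],[0,0,0.004,0,0,0],[0,0,0.004,0,0,0],[0,0,0.004,0,0,0],[0,0,0.004,0,0,0],[0,0,0.004,0,0,0],[0,0,0.004,0,0,0]]' 0
python3 - <<'E'
from h import *
upd(["wrist","scene"]*4,14)
E
```

```text
clock: 11.5
position: [0.5435, 0.048, 0.0795]
ee_rot: [0.001, 0.984, 0.178, 0.006]
contact_force: [-0.2, -0.1, -0.5]
width: 0.0001
wrist t 11.500 wide 75.62 n 6089 sc 1.00 togo 84.3
scene t 11.550 wide 78.88 n 217 sc 1.00 togo 81.0
wrist t 11.600 wide 82.62 n 5998 sc 1.00 togo 77.3
scene t 11.650 wide 85.62 n 212 sc 1.00 togo 74.3
wrist t 11.700 wide 89.12 n 5942 sc 1.00 togo 70.8
scene t 11.750 wide 92.38 n 217 sc 1.00 togo 67.5
wrist t 11.800 wide 95.88 n 6020 sc 1.00 togo 64.0
scene t 11.850 wide 98.88 n 222 sc 1.00 togo 61.0
speed rad/s 1.165630607581924
[-0.08738279  1.69121379 -2.81912926] [-0.2  0.1 -0.1  0.2  0.1  0.2 -0.2  0.2 -0.   0.  -0.2  0. ]
11.9 [0.54352119 0.04799752 0.07947541] [-0.97797698 -0.68228702  0.16911557]
12.450 24.0; 12.475 22.6; 12.500 21.1; 12.525 19.7; 12.550 18.2; 12.575 16.8; 12.600 15.4; 12.625 13.9; 12.650 12.5; 12.675 11.1; 12.700 9.7; 12.725 8.3; 12.750 6.9; 12.775 5.5; 12.800 4.1; 12.825 2.8; 12.850 1.4; 12.875 0.0; 12.900 -1.3; 12.925 -2.7; 12.950 -4.0; 12.975 -5.3; 13.000 -6.7; 13.025 -8.0; 13.050 -9.3
```

```bash
python3 -m crank '[[0,0,0,0,0,0],[0,0,0,0,0,0],[0,0,0,0,0,0],[0,0,0,0,0,0]]'
python3 - <<'E'
from h import *
upd(["wrist"]*5,13.2)
E
```

```text
clock: 12.4
position: [0.5435, 0.048, 0.0795]
ee_rot: [0.001, 0.984, 0.178, 0.006]
contact_force: [0.1, 0.2, 0.1]
width: -0.0003
wrist t 12.400 wide 133.38 n 6094 sc 1.00 togo 26.5
wrist t 12.450 wide 136.38 n 6159 sc 1.00 togo 23.5
wrist t 12.500 wide 139.38 n 6160 sc 1.00 togo 20.5
wrist t 12.550 wide 142.38 n 6270 sc 1.00 togo 17.5
wrist t 12.600 wide 145.12 n 6124 sc 1.00 togo 14.8
speed rad/s 1.029744258676654
[-0.08541736  1.68517791 -2.81710333] [ 0.3 -0.1  0.3  0.1  0.2 -0.1  0.2 -0.  -0.1 -0.1 -0.2 -0.1]
12.65 [0.5434939  0.04802418 0.07944395] [ 0.01429998  0.029496   -0.43779217]
12.650 12.0; 12.675 10.5; 12.700 9.1; 12.725 7.7; 12.750 6.3; 12.775 4.9; 12.800 3.5; 12.825 2.1; 12.850 0.7; 12.875 -0.6; 12.900 -2.0; 12.925 -3.4; 12.950 -4.7; 12.975 -6.1; 13.000 -7.4; 13.025 -8.8
```

```bash
python3 - <<'E'
from h import *
upd(["wrist"]*2,13)
E
python3 -m crank '[[0,0,0.0065,0,0,0]]'
python3 - <<'E'
from h import *
t=manip.get_state()["clock"]; track(159,["wrist","scene","wrist"],t,0); s=manip.get_state();print(s["clock"],s["position"],s["contact_force"])
E
```

```text
wrist t 12.650 wide 148.12 n 6116 sc 1.00 togo 11.8
wrist t 12.700 wide 150.88 n 6577 sc 1.00 togo 9.0
speed rad/s 0.959931088596877
[-0.08522913  1.68456184 -2.81688409] [ 0.3  0.1  0.2 -0.1  0.2 -0.  -0.  -0.1 -0.2 -0.  -0.1 -0. ]
12.75 [0.54350683 0.04800614 0.07948225] [-0.94164057 -0.2873801  -0.11123292]
12.750 6.2; 12.775 4.8; 12.800 3.5; 12.825 2.1; 12.850 0.7; 12.875 -0.7; 12.900 -2.1; 12.925 -3.4; 12.950 -4.8; 12.975 -6.2
clock: 12.88
position: [0.5444, 0.0477, 0.0757]
ee_rot: [0.001, 0.984, 0.179, 0.007]
contact_force: [-11.7, -0.2, 51.6]
width: 0.0001
wrist t 12.875 wide 158.62 n 7334 sc 1.00 togo 1.3
scene t 12.925 wide 158.12 n 243 sc 1.00 togo 1.8
wrist t 12.975 wide 158.12 n 7322 sc 1.00 togo 1.8
speed rad/s -0.08726646259971037
13.025 [0.54430614 0.04794452 0.07592417] [-5.27700037 -0.64421967 20.18748636]
```

```bash
python3 -m crank '[[0,0,0,0,0,0]]'
python3 - <<'E'
from h import *
t=manip.get_state()["clock"]; track(159,["wrist","wrist"],t,0); s=manip.get_state();print(s["clock"],s["position"],s["contact_force"])
E
```

```text
clock: 13.15
position: [0.5447, 0.0479, 0.0768]
ee_rot: [0.001, 0.984, 0.178, 0.008]
contact_force: [0.5, -0.4, -1.6]
width: 0.0001
wrist t 13.150 wide 158.12 n 7248 sc 1.00 togo 1.8
wrist t 13.200 wide 158.12 n 7266 sc 1.00 togo 1.8
speed rad/s -3.3020746419317204e-15
13.25 [0.54453523 0.0479584  0.07612567] [-0.25826183  0.07962833  1.83184502]
```

Released at the same angle, no drift. Lift clear.

```bash
python3 -m crank '[[0,0,-0.008,0,0,0],[0,0,-0.04,0,0,0],[0,0,-0.09,0,0,0],[0,0,-0.14,0,0,0],[0,0,-0.15,0,0,0],[0,0,-0.15,0,0,0]]'
python3 - <<'E'
from h import *
t=manip.get_state()["clock"]; track(158,["wrist","scene","wrist","scene"],t,0)
s=manip.get_state();d=viewer.get_image("scene");e=viewer.get_image("wrist")
cv2.imwrite("pics/g.png",np.hstack([cv2.resize(rectify(d,CS,.06),(400,400)),cv2.resize(e["frame"],(400,400))]))
q=s["ee_rot"];T=np.eye(4);T[:3,:3]=R.from_quat(np.r_[q[1:],q[0]]).as_matrix();T[:3,3]=s["position"];M=T@np.array(e["mount"])
for n,f,M in(("w",e,M),("s",d,None),("s0",dict(np.load("scene0.npz")),None)):
    W=cloud(f,M);X,Y,Z=np.moveaxis(W,-1,0)
    p=W[(np.hypot(X-C[0],Y-C[1])<.06)&(abs(Z-.076)<.006)];c,r=cv2.minEnclosingCircle(p[:,:2].astype(np.float32))
    rr=np.hypot(X-c[0],Y-c[1]);a=np.degrees(np.arctan2(Y-c[1],X-c[0]))
    t=W[(rr>.122)&(rr<.19)&(a>135)&(a<190)&(f["frame"].max(-1)<80)&(Z>.004)&(Z<.03)];b=cv2.minAreaRect(t[:,:2].astype(np.float32));print(n,"hub",c,len(t),b,np.degrees(np.arctan2(b[0][1]-c[1],b[0][0]-c[0])),wide(f,c,M))
print(s["position"],s["clock"],s["contact_force"])
E
```

```text
clock: 14.0
position: [0.5422, 0.048, 0.2262]
ee_rot: [0.001, 0.984, 0.178, 0.008]
contact_force: [-0.1, 0.0, -0.3]
width: -0.0002
wrist t 14.000 wide 158.12 n 2228 sc 1.00 togo 1.8
scene t 14.050 wide 158.12 n 301 sc 1.00 togo 1.8
wrist t 14.100 wide 158.12 n 2272 sc 1.00 togo 1.8
scene t 14.150 wide 157.88 n 301 sc 1.00 togo 2.0
speed rad/s -0.026179938779912815
w hub (0.5670201778411865, 0.04993073269724846) 1878 ((0.42513343691825867, 0.10300405323505402), (0.06731713563203812, 0.05238881707191467), 69.15982818603516) 159.49148272952758 (np.float64(158.125), np.float64(1.0), 2262)
s hub (0.5679317712783813, 0.05035444349050522) 174 ((0.4207093119621277, 0.10491006076335907), (0.06851822137832642, 0.04231594130396843), 70.50352478027344) 159.66701417171763 (np.float64(157.875), np.float64(1.0), 301)
s0 hub (0.5685989856719971, 0.05069519206881523) 166 ((0.42313525080680847, 0.10395637899637222), (0.06795406341552734, 0.048146989196538925), 68.49757385253906) 159.8899203741806 (np.float64(-121.375), np.float64(1.0), 277)
[0.54119396 0.04797818 0.22414529] 14.2 [ 1.02858765  0.79389269 -0.89261455]
```

View pics/g.png

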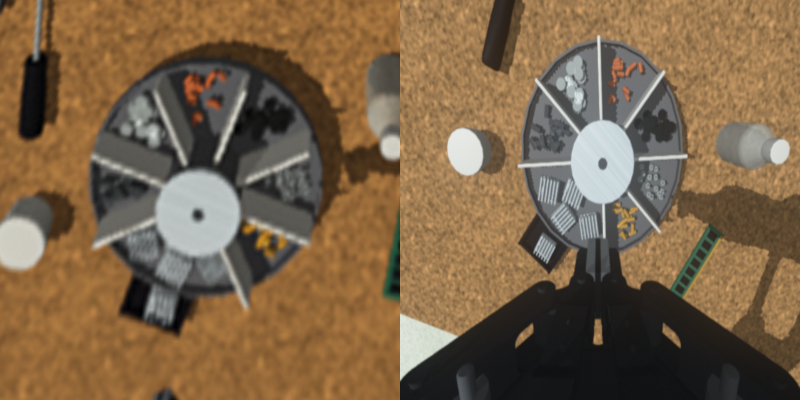

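```bash
python3 -c "
from rig import job
print(job.sign_off())"
```

```text
the job is handed in; nothing more can be done
None
```

The wide bin is at rest at the pick-up tray, about 1.5 to 2° (roughly 4 mm at the rim) short of centre by my camera measurements. It took two flicks, and I handed the job in at about 14 s of the 48 s.

- **First run:** I flicked a bin wall with the shut fingertips to about 1.8 rad/s and let the tray run free. I then braked it on the hub cap about 2.5° short. When I lifted the finger the arm sprang back and set the tray turning backwards, so it came to rest about 13° short.
- **Second run:** I did not nudge it into place. I flicked it again to about 1.7 rad/s, and it ran free for nearly a full turn. I braked it at about 0.95 rad/s, pressing on the robot side of the cap so that any springback would point at the axle. I took the load off before lifting, and this time the tray did not move.

**Last checks:**
- **Bin position:** the wide bin stands at 157.9 to 158.1° and the pick-up tray at 159.5 to 159.9°, by the wrist and scene cameras. The reading was steady once the arm was clear.
- **Base:** the hub and pick-up tray are where they started, within about 1 mm.
- **Surroundings:** in the last picture, the heatsink, tub, screwdriver, bottle and memory module look undisturbed. The mouse and parts dish were outside that picture, and the arm did not go near them.
- **Brake force:** both brake presses peaked at about 46 to 52 N at the fingertip, harder than the few newtons suggested. That is well under the 120 N wrist limit.

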